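Clamp a leaded window on the glazing board

TASK

Clamp the little leaded window down on its board. With the outside of a finger push the steel clamp strap round until it lies over the frame against its stop block, and only then push the upright cam lever all the way down, back along the strap, so that its cam presses on the frame. Nothing is to be picked up; leave the window where it lies between its cleats and leave the other things on the bench alone.

Things in the scene. Friction and masses are not known exactly. Their poses are not given: they have to be found in the camera images.
- board: Plywood clamping board fixed on the bench, 340 (x) x 320 (y) x 18 mm. Origin: centre of its underside, on the bench; z up; +x runs from the strap's pivot block to the window, which lies between low wooden cleats. A steel stop block stands on the -y side of the strap's closed place (board x -56 to -34, y -36 to -18 mm, top 58 mm above the bench).
- strap (a joint): Swing of the steel clamp strap about its upright pivot, rad. 0 = fully over the window, lying along the board's +x and against the stop block (it cannot go further); grows as the strap swings away anticlockwise seen from above, up to 1.5. It stays where it is left; about 1 N at its end moves it.
- lever (a joint): Tilt of the cam lever carried by the strap, rad. 0 = upright; grows as the lever folds back along the strap towards the strap's pivot; 1.5 = its stop, all but flat on the strap. It stays where it is left. It needs about 2 N at its end at first and up to about 10 N from 1.0 rad on, when the cam bites on the window frame. From 1.4 rad it is fully down.
- strap_pivot (a point): Point on the strap's pivot axis, level with the strap's top (56 mm above the bench); board x -92.5 mm, y 0.
- strap_end (a point): Middle of the strap's free end, 115 mm from the pivot axis, half-way through its thickness (50 mm above the bench). The strap is a level forked bar 36 mm wide and 12 mm thick, its underside 44 mm and top 56 mm above the bench; two ears of the fork rise to 70 mm at 79 to 101 mm from the pivot.
- lever_hinge (a point): Centre of the lever's hinge pin, 90 mm from the strap's pivot along the strap, 60 mm above the bench. The pin lies level and across the strap.
- lever_tip (a point): Free end of the cam lever, 95 mm from the hinge pin. The lever is a flat steel bar 15 mm wide and 8 mm thick, with a black paddle 30 mm wide, 32 mm long and 8 mm thick at the end (63 to 95 mm from the pin); its broad faces look along the strap.
- cam: Steel cam disc (36 mm across, 12 mm thick) fixed to the foot of the lever, off-centre; origin on the lever's hinge pin. With the lever upright it clears the window frame by about 6 mm; with the lever down it presses on the near rail of the frame.
- window: Small leaded-glass window in an oak frame, 150 (board x) x 200 (board y) x 16 mm, 25 mm wide rails, lying loose and flat on the board; origin at the centre of its underside, which is 18 mm above the bench, at board x 60 mm, y 0; its top is 34 mm above the bench.
- flux_jar: Bystander: small amber jar, 38 mm across, 50 mm high, standing on the board; origin under its centre.
- wood_block: Bystander: dark wooden block 60 x 30 x 25 mm lying on the board beside the window; origin under its centre.
- hammer: Bystander: hammer lying on the bench, 260 mm long; origin under its middle.
- tray: Bystander: blue metal tray 200 x 140 x 30 mm; origin under its centre.
- spray_bottle: Bystander: white bottle, 60 mm across, 170 mm high; origin under its centre.
- cup: Bystander: white cup, 76 mm across, 90 mm high; origin under its centre.
- solder_reel: Bystander: metal reel, 64 mm across, 35 mm high; origin under its centre.
- solder_stick: Bystander: grey metal stick 90 x 12 x 10 mm lying on the board near the strap; origin under its centre.
Things that resemble listed ones, but are neither listed nor needed, are in the scene too. What is shaped like the window but pink is not meant.

How it is judged:
By the outcome, as a careful person would: the job done as asked, in the order asked, and still so for the second after the job is handed in, with the robot touching nothing.
It also fails if it takes over 50 s, if anything falls off the work surface, if the arm or the gripper's body presses on something with over 40 N, if the wrist force passes 120 N, or if a joint passes its speed limit or range.

ROBOT

A 6-joint arm with a two-finger parallel gripper is mounted at the origin on the work surface. World frame = base frame: x ahead of the robot, y to its left, z up, the work surface at z = 0. Lengths are in m, angles in rad, forces in N, time in s.
With the tool pointing down it reaches from about 0.35 to 0.975 m from the base axis. Payload 4.9 kg.
Tool frame: the origin (TCP) lies between the finger pads; the fingertips stand 22 mm ahead of it and the grasp point (between the pads) lies 3 mm ahead of it; z points along the fingers, y is the line along which they close (so a half turn about z gives the same grasp; the last joint's range is limited). The gripper opens to 85 mm and grips with 20 to 120 N. Pads are 22 mm wide; open, the fingers measure 114 mm over their backs; the gripper's body (76 mm by 85 mm) begins 54 mm behind the grasp point. The pads swing forward as they close: fully open they stand 13 mm farther back than shut.
Start: joints at [1.114, 0.053, 1.613, -0, 1.476, -0.119], TCP at [0.207, 0.59, 0.253] pointing down, gripper open.
Joint ranges: [-3.01, 3.01], [-1.01, 2.22], [0.06, 2.58], [-1.02, 4.17], [0.09, 2.62], [-3.14, 3.14]. Speed limits (rad/s): [2.57, 2.57, 3.14, 3.14, 3.14, 3.14].

INTERFACE

Orientations are given as a unit quaternion [w, x, y, z].
In Python, from plant import state, grab_frame, get_calibration, job_done, recognise, regions_of gives the robot as it stands.
- The arm moves only by the tool apply_moves, never from a script. Its argument "targets" is a list of rows, each an object with "translation": the shift along the tool's x, y, z normalised to -1 to 1, where 1 is 100 mm, a list of three; "twist": the turn about the tool's z normalised to -1 to 1, where 1 is 0.1 rad; "hand": the opening, from 0 (shut) to 1 (fully open). A call has 1 to 8 rows; each row shifts and turns the commanded pose from where the row before left it, along the tool's axes as they then stand; what a row does not reach is not made up. A row lasts 1/10 s, in which the tool goes at most 50 mm and 8.59 degrees, less where a joint would pass 70% of its speed; a pose out of reach is approached as far as the arm can. A call with a number of a shift or a turn outside -1 to 1 is refused whole. A call with a gripper value outside its range is refused whole. The fingers move at their own pace and stop on an object; the grip force is fixed at half the most. Time passes only in rows, so rows that do not move let the fingers close. It gives the time, the measured TCP pose, the force, the opening and the grip force at its end, in the units of the state.
- state(): the state, without advancing time (a new reading comes with each control period).
- grab_frame(name): name is "scene" or "top" or "wrist"; returns the picture (480x640x3 uint8, red, green, blue); there is no depth.
- get_calibration(name): a dict with "camera_matrix" (3x3 intrinsics, pixels), "pose" (4x4, takes a point from camera to world coordinates). Camera axes: x right, y up, looking along -z (the intrinsics and any distortion apply to the point x, -y, -z); pixel columns grow to the right and rows downward; lengths in m; the calibration is good to about 2 mm. A picture is of the moment at which its call begins: read the wrist's pose just before it. get_calibration takes no time and is no camera call; for the wrist camera it gives the pose at the moment of the call.
- job_done(): hands the job in; it is judged then, once.
Trained networks look in the newest picture that a camera, given by its name, has taken for a name from the list of things; names that differ only in an ending like _2 or _b are one class to them, and where a whole thing is asked for, a point or a joint stands for the part that bears it (a point fixed in the world has none). Each returns a list of dicts, best first, with "score" (0 to 1); they miss things now and then, are a little off and sometimes report something else, mostly with a low value. They report only what shows in the picture. A call takes as long as a camera call. They do not tell look-alikes from the thing itself.
- recognise(camera, query): "point" ([x, y, z] in m, in world coordinates, good to about 4 mm: the middle of the surface that is visible of it).
- regions_of(camera, query): "pixels" (480x640 bool, what is visible of it).
The state is a dict: "time": time; "joint_pos": joint angles; "joint_vel": joint speeds; "joint_efforts": joint torques, N m; "tool_pos": TCP position; "tool_rot": TCP orientation; "contact_force": force on the tool from outside, world axes, zero at the start; "ft_torque": the same for the moment, N m; "gripper_width": opening from 0.0 (shut) to 1.0 (fully open); "grasp_force": force on a finger pad.
Only numpy, scipy, OpenCV 4.12 (cv2) and the standard library are available. Lean on these libraries where they do the work, as an engineer would, in place of code of your own. Each camera call takes 0.05 s, during which the arm holds its last target. There are 200 camera calls.

## Working session

There is one attempt and no reset: what is moved stays moved. The work goes in short steps, Python scripts to look and compute and a tool call to move; the robot and the scene stay as the last step left them, time stands still between calls to the robot, and variables do not carry over. Pictures are saved under pics/ and viewed, at most 10 in all, crops included, and the job is handed in when it is done.

Besides the shell and the picture viewer there is one more tool, called after "Request:" by a JSON object that holds its "name" and its "arguments", one argument or row to a line. apply_moves: Moves the arm, as the interface text tells. Its arguments: {"type":"object","properties":{"targets":{"type":"array"}},"required":["targets"]}

```bash
mkdir -p pics
cat > h.py <<'E'
import numpy as np, cv2
from plant import *
def save(cam,fn):
    f=grab_frame(cam); cv2.imwrite('pics/'+fn,f[:,:,::-1]); return f
def proj(cam,P):
    c=get_calibration(cam);K=np.array(c['camera_matrix']);T=np.linalg.inv(np.array(c['pose']))
    p=T[:3,:3]@np.array(P)+T[:3,3]; p=p*[1,-1,-1]; q=K@p; return q[:2]/q[2]
def ray(cam,uv,z):
    c=get_calibration(cam);K=np.array(c['camera_matrix']);T=np.array(c['pose'])
    d=np.linalg.inv(K)@np.array([uv[0],uv[1],1.]);d=T[:3,:3]@(d*[1,-1,-1]);o=T[:3,3]
    return o+d*(z-o[2])/d[2]
E
python3 - <<'E'
from h import *
s=state();print({k:np.round(v,3).tolist() for k,v in s.items()})
for c in ['scene','top']:
    save(c,c+'0.png')
    for q in ['board','strap','strap_end','strap_pivot','lever','lever_hinge','lever_tip','cam','window','flux_jar','solder_stick','wood_block','spray_bottle','cup']:
        try: print(c,q,[(np.round(r['point'],3).tolist(),round(r['score'],2),np.round(proj(c,r['point'])).tolist()) for r in recognise(c,q)[:4]])
        except Exception as e: print(c,q,e)
E
```

```text
{'time': 0.0, 'joint_pos': [1.114, 0.053, 1.614, 0.0, 1.476, -0.119], 'joint_vel': [0.001, 0.001, -0.001, 0.0, -0.001, -0.0], 'joint_efforts': [-0.001, -39.368, -37.018, -0.0, 0.007, 0.0], 'tool_pos': [0.207, 0.589, 0.252], 'tool_rot': [-0.0, 0.168, 0.986, -0.001], 'contact_force': [-0.096, -0.232, 0.072], 'ft_torque': [-0.011, 0.014, 0.042], 'grasp_force': 0.0, 'gripper_width': 0.998}
scene board [([0.498, -0.018, 0.018], 0.74, [305.0, 270.0]), ([0.48, 0.07, 0.085], 0.72, [331.0, 229.0])]
scene strap [([0.471, 0.042, 0.05], 0.68, [319.0, 241.0]), ([0.627, -0.428, 0.112], 0.46, [168.0, 419.0])]
scene strap_end [([0.467, 0.046, 0.057], 0.91, [319.0, 237.0])]
scene strap_pivot [([0.497, -0.016, 0.022], 0.62, [306.0, 269.0])]
scene lever [([0.479, 0.068, 0.087], 0.81, [330.0, 229.0])]
scene lever_hinge [([0.477, 0.066, 0.086], 0.55, [329.0, 229.0]), ([0.621, -0.429, 0.111], 0.39, [166.0, 418.0])]
scene lever_tip [([0.483, 0.069, 0.084], 0.77, [332.0, 230.0])]
scene cam [([0.476, 0.06, 0.07], 0.56, [327.0, 233.0]), ([0.715, -0.332, 0.035], 0.46, [244.0, 435.0]), ([0.659, -0.137, 0.043], 
[... 1023 characters left out ...]
, 0.61, [288.0, 252.0])]
top lever_tip [([0.471, 0.065, 0.091], 0.49, [288.0, 252.0]), ([0.71, -0.321, 0.035], 0.38, [448.0, 157.0])]
top cam [([0.471, 0.065, 0.077], 0.49, [288.0, 253.0])]
top window [([0.222, 0.271, 0.015], 0.67, [199.0, 366.0]), ([0.583, 0.004, 0.031], 0.63, [315.0, 209.0]), ([0.459, 0.035, 0.058], 0.44, [302.0, 259.0]), ([0.594, -0.413, 0.111], 0.19, [503.0, 194.0])]
top flux_jar [([0.42, -0.121, 0.072], 0.64, [372.0, 275.0])]
top solder_stick [([0.4, 0.095, 0.029], 0.58, [276.0, 286.0])]
top wood_block [([0.652, -0.132, 0.042], 0.66, [372.0, 180.0])]
top spray_bottle [([0.593, -0.415, 0.111], 0.87, [504.0, 194.0])]
top cup [([0.654, 0.393, 0.055], 0.83, [149.0, 178.0])]
```

View pics/top0.png

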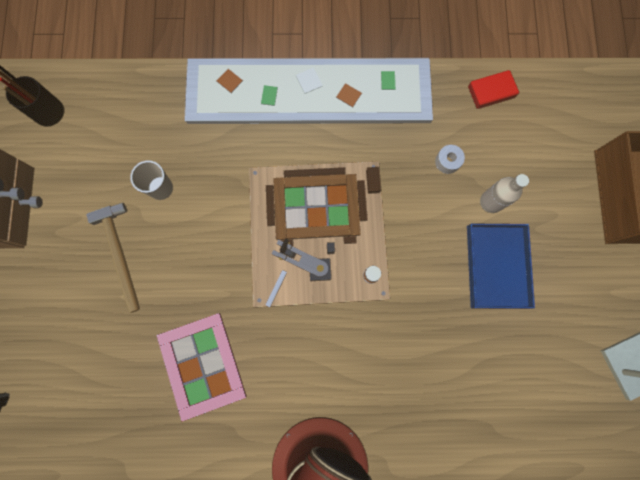

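View pics/scene0.png

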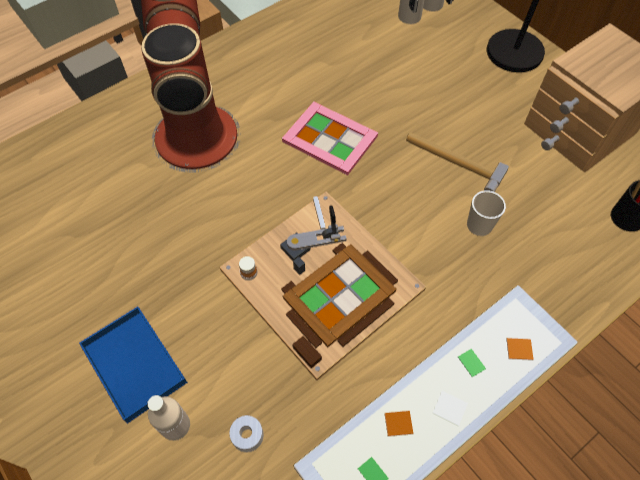

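Top: the oak window is at (317,207) on the board, and the pink look-alike is at (200,366). The strap's pivot is near (320,268), its fork end near (275,252), and the lever paddle near (286,245). The stop block is at (331,248) and the solder stick at (276,288). I'll enlarge the clamp in both views.

Run:
```python
from h import *
a=save('top','t1.png')[155:315,240:400]; b=save('scene','s1.png')[185:345,230:390]
im=np.hstack([cv2.resize(x,None,fx=2.5*1,fy=2.5,interpolation=cv2.INTER_CUBIC) for x in (a,b)])
cv2.imwrite('pics/crop1.png',im[:,:,::-1])
for c in('top','scene'): print(np.round(get_calibration(c)['pose'],3).tolist(), proj(c,[.207,.59,.25]))
```

```text
[[-0.009, 0.986, -0.168, 0.318], [-1.0, -0.007, 0.014, 0.003], [0.013, 0.168, 0.986, 1.056], [0.0, 0.0, 0.0, 1.0]] [-21.86232174 389.87634146]
[[0.612, -0.684, 0.397, 1.006], [0.791, 0.534, -0.3, -0.372], [-0.007, 0.497, 0.868, 1.216], [0.0, 0.0, 0.0, 1.0]] [430.85976996   3.50349096]
```

View pics/crop1.png

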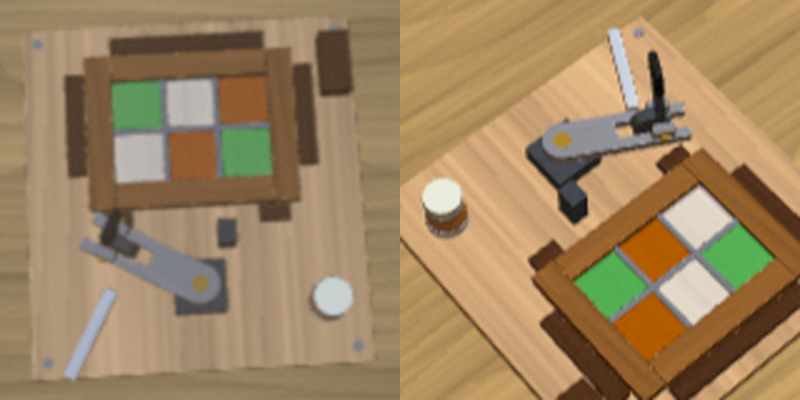

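The crop shows the oak window between its cleats. The strap's gold pivot is at top (320,268) and scene (295,241). The strap is open, with its fork end at top (274,248), and the upright lever paddle is black. The board's four screws are visible at its corners.

```bash
cat >> h.py <<'E'
def tri(uv1,uv2):
    A=[];
    for cam,uv in(('top',uv1),('scene',uv2)):
        a=ray(cam,uv,0);b=ray(cam,uv,.3);A.append((a,(b-a)/np.linalg.norm(b-a)))
    M=np.zeros((3,3));v=np.zeros(3)
    for o,d in A: Q=np.eye(3)-np.outer(d,d);M+=Q;v+=Q@o
    p=np.linalg.solve(M,v); return p,[np.linalg.norm((np.eye(3)-np.outer(d,d))@(p-o)) for o,d in A]
E
python3 - <<'E'
from h import *
t=[(254.8,172.6),(373.2,165.8),(383.2,293.4),(258.8,300.2)]
P=np.array([ray('top',u,.018) for u in t]);print(P.round(4),P.mean(0))
s=[(417,286),(318,372),(228,267),(325.6,197.8)]
S=np.array([ray('scene',u,.018) for u in s]);print(S.round(4),S.mean(0))
for X in(P,S):
    e=[X[0]-X[3],X[1]-X[2]];f=[X[0]-X[1],X[3]-X[2]]
    print('yaw',[np.arctan2(a[1],a[0]) for a in e],[np.arctan2(-a[0],a[1]) for a in f])
print('pivot',tri((320,268.2),(295.2,240.6)),ray('top',(320,268.2),.056),ray('scene',(295.2,240.6),.056))
for c in('top','scene'):
    for q in('lever','strap'):
        r=regions_of(c,q)[0];m=r['pixels'];v,u=np.nonzero(m);print(c,q,r['score'],m.sum(),u.min(),u.max(),v.min(),v.max())
        for n,i in(('L',u.argmin()),('R',u.argmax()),('T',v.argmin()),('B',v.argmax())): print(n,u[i],v[i],end=' ')
        print()
# strap ends
for uv in [(278.4,243.4),(273,252.5)]: print('fork tip top',ray('top',uv,.056))
for uv in [(504-0,228)]: pass
for uv in [((684-400)/2.5+230,108/2.5+185),((688-400)/2.5+230,134/2.5+185)]: print('fork tip scene',ray('scene',uv,.056))
E
```

```text
[[ 0.6788  0.1511  0.018 ]
 [ 0.6949 -0.1391  0.018 ]
 [ 0.3822 -0.1537  0.018 ]
 [ 0.3688  0.1367  0.018 ]] [ 0.53118903 -0.00126754  0.018     ]
[[ 0.6809  0.1534  0.018 ]
 [ 0.7007 -0.1395  0.018 ]
 [ 0.3836 -0.1504  0.018 ]
 [ 0.3714  0.1398  0.018 ]] [0.53414661 0.00082113 0.018     ]
yaw [np.float64(0.04646867696786049), np.float64(0.04651359583175948)] [np.float64(0.05555684263026781), np.float64(0.046003202931148644)]
yaw [np.float64(0.04398139498445597), np.float64(0.03441966074575178)] [np.float64(0.06725070743563999), np.float64(0.042225152128161164)]
pivot (array([ 0.43925091, -0.00379322,  0.0559446 ]), [np.float64(0.002442971132772583), np.float64(0.00244297113277262)]) [ 0.43807145 -0.00593922  0.056     ] [ 0.44037739 -0.00162486  0.056     ]
top lever 0.48 152 280 295 240 258
L 280 249 R 295 253 T 285 240 B 292 258 
top strap 0.62 924 273 326 240 276
L 273 252 R 326 264 T 284 240 B 317 276 
scene lever 0.8 225 322 337 207 238
L 322 233 R 337 230 T 329 207 B 324 238 
scene strap 0.68 1034 287 346 206 250
L 287 239 R 346 239 T 330 206 B 291 250 
fork tip top [0.49593971 0.0888938  0.056     ]
fork tip top [0.47492532 0.10104343 0.056     ]
fork tip scene [0.4818718  0.10428893 0.056     ]
fork tip scene [0.5052744  0.08989731 0.056     ]
```

Request:
{"name": "apply_moves", "arguments": {
  "targets": [
    {"translation":[0,0,0],"twist":-1,"hand":1},
    {"translation":[0,0,0],"twist":-1,"hand":1},
    {"translation":[0,0,0],"twist":-1,"hand":1},
    {"translation":[0,0,0],"twist":-1,"hand":1},
    {"translation":[0,0,0],"twist":-1,"hand":1},
    {"translation":[0,0,0],"twist":-1,"hand":1},
    {"translation":[0,0,0],"twist":-1,"hand":1},
    {"translation":[0,0,0],"twist":-1,"hand":1}
  ]
}}

```text
time: 2.6
tool_pos: [0.2071, 0.5897, 0.2533]
tool_rot: [0.0, -0.231, 0.973, -0.0]
contact_force: [0.3, -1.0, -0.0]
gripper_width: 0.999
grasp_force: 0.0
```

Request:
{"name": "apply_moves", "arguments": {
  "targets": [
    {"translation":[0,0,0],"twist":-1,"hand":1},
    {"translation":[0,0,0],"twist":-1,"hand":1},
    {"translation":[0,0,0],"twist":-1,"hand":1},
    {"translation":[0,0,0],"twist":-1,"hand":1},
    {"translation":[0,0,0],"twist":-1,"hand":1},
    {"translation":[0,0,0],"twist":-1,"hand":1},
    {"translation":[0,0,0],"twist":-0.4,"hand":1},
    {"translation":[0,0,0],"twist":0,"hand":1}
  ]
}}

```text
time: 3.4
tool_pos: [0.2071, 0.5897, 0.2533]
tool_rot: [0.0, -0.524, 0.852, 0.0]
contact_force: [-0.0, 0.3, 0.7]
gripper_width: 0.997
grasp_force: 0.0
```

Request:
{"name": "apply_moves", "arguments": {
  "targets": [
    {"translation":[0.226,-0.236,0],"twist":0,"hand":1},
    {"translation":[0.226,-0.236,0],"twist":0,"hand":1},
    {"translation":[0.226,-0.236,0],"twist":0,"hand":1},
    {"translation":[0.226,-0.236,0],"twist":0,"hand":1},
    {"translation":[0.226,-0.236,0],"twist":0,"hand":1},
    {"translation":[0.226,-0.236,0],"twist":0,"hand":1},
    {"translation":[0.226,-0.236,0],"twist":0,"hand":1},
    {"translation":[0.226,-0.236,0],"twist":0,"hand":1}
  ]
}}

```text
time: 4.2
tool_pos: [0.2941, 0.3419, 0.2535]
tool_rot: [0.0, -0.523, 0.852, -0.0]
contact_force: [-0.3, 0.6, 0.9]
gripper_width: 1.0
grasp_force: 0.0
```

Request:
{"name": "apply_moves", "arguments": {
  "targets": [
    {"translation":[0.226,-0.236,0],"twist":0,"hand":1},
    {"translation":[0.226,-0.236,0],"twist":0,"hand":1},
    {"translation":[0.226,-0.236,0],"twist":0,"hand":1},
    {"translation":[0.226,-0.236,0],"twist":0,"hand":1},
    {"translation":[0.226,-0.236,0],"twist":0,"hand":1},
    {"translation":[0.226,-0.236,0],"twist":0,"hand":1},
    {"translation":[0.226,-0.236,0],"twist":0,"hand":1},
    {"translation":[0.226,-0.236,0],"twist":0,"hand":1}
  ]
}}

```text
time: 5.0
tool_pos: [0.381, 0.0952, 0.2536]
tool_rot: [0.001, -0.523, 0.852, -0.0]
contact_force: [0.1, 0.8, -0.3]
gripper_width: 0.999
grasp_force: 0.0
```

Run:
```python
from h import *
s=state();print({k:np.round(v,3).tolist() for k,v in s.items() if k in('time','tool_pos','tool_rot','joint_pos','contact_force')})
save('wrist','w1.png')
for n,P in dict(pivot=[.4398,-.004,.056],end=[.489,.096,.05],hinge=[.4803,.0762,.06],tip=[.4803,.0762,.155]).items(): print(n,proj('wrist',P).round(),proj('top',P).round(1),proj('scene',P).round(1))
for q in('lever_tip','strap_end','lever_hinge','strap'): print(q,[(np.round(r['point'],3).tolist(),round(r['score'],2),np.round(proj('wrist',r['point'])).tolist()) for r in recognise('wrist',q)[:3]])
```

```text
{'time': 5.0, 'joint_pos': [0.055, -0.558, 2.117, 0.0, 1.581, -2.617], 'tool_pos': [0.381, 0.095, 0.254], 'tool_rot': [0.001, -0.523, 0.852, -0.0], 'contact_force': [0.08, 0.765, -0.288]}
pivot [203. 141.] [319.1 267.5] [294.2 241. ]
end [218. 263.] [275.5 246.8] [342.7 233.6]
hinge [212. 245.] [283.8 249.8] [333.5 233.4]
tip [172. 292.] [280.4 242.4] [334.4 210.3]
lever_tip [([0.476, 0.069, 0.125], 0.75, [184.0, 261.0]), ([0.469, 0.067, 0.072], 0.63, [211.0, 233.0]), ([0.461, 0.005, 0.017], 0.18, [199.0, 155.0])]
strap_end [([0.466, 0.046, 0.054], 0.69, [205.0, 203.0])]
lever_hinge [([0.476, 0.068, 0.121], 0.85, [182.0, 255.0])]
strap [([0.464, 0.045, 0.056], 0.73, [205.0, 200.0]), ([0.427, -0.108, 0.04], 0.52, [147.0, 5.0])]
```

View pics/w1.png

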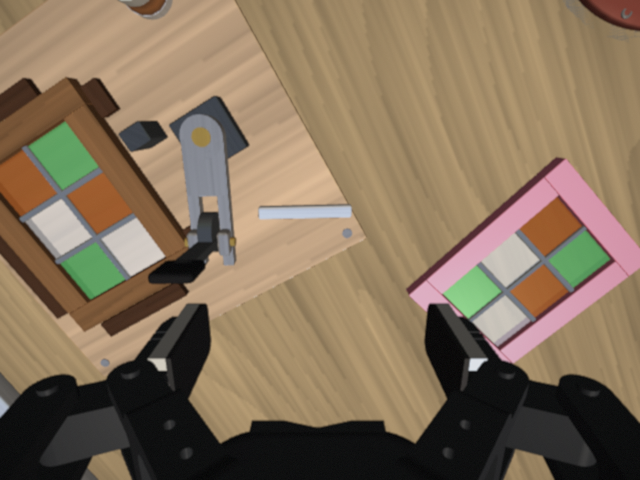

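The wrist view shows the pivot at (201,136), the strap running down to its fork end at about (211,262), and the paddle at (178,270). The strap reads about 1.02 rad open. The path for the left finger beside the strap is clear. I'll descend and touch the strap.

Request:
{"name": "apply_moves", "arguments": {
  "targets": [
    {"translation":[0,0,0.395],"twist":0,"hand":1},
    {"translation":[0,0,0.395],"twist":0,"hand":1},
    {"translation":[0,0,0.395],"twist":0,"hand":1},
    {"translation":[0,0,0.395],"twist":0,"hand":1},
    {"translation":[0,0,0.395],"twist":0.35,"hand":1},
    {"translation":[0,-0.08,0],"twist":0,"hand":1},
    {"translation":[0,-0.08,0],"twist":0,"hand":1},
    {"translation":[0,-0.05,0],"twist":0,"hand":1}
  ]
}}

```text
time: 6.05
tool_pos: [0.402, 0.0865, 0.0586]
tool_rot: [0.002, -0.509, 0.861, -0.001]
contact_force: [0.1, 0.0, -0.1]
gripper_width: 1.001
grasp_force: 0.0
```

Run:
```python
from h import *
s=state();print({k:np.round(v,3).tolist() for k,v in s.items() if k in('time','tool_pos','tool_rot','contact_force')})
a=save('top','t2.png')[200:320,220:380];b=save('scene','s2.png')[160:280,240:400]
cv2.imwrite('pics/crop2.png',np.hstack([cv2.resize(x,None,fx=2.5,fy=2.5,interpolation=cv2.INTER_CUBIC) for x in(a,b)])[:,:,::-1])
```

```text
{'time': 6.05, 'tool_pos': [0.402, 0.087, 0.059], 'tool_rot': [0.002, -0.509, 0.861, -0.001], 'contact_force': [0.051, 0.039, -0.115]}
```

View pics/crop2.png

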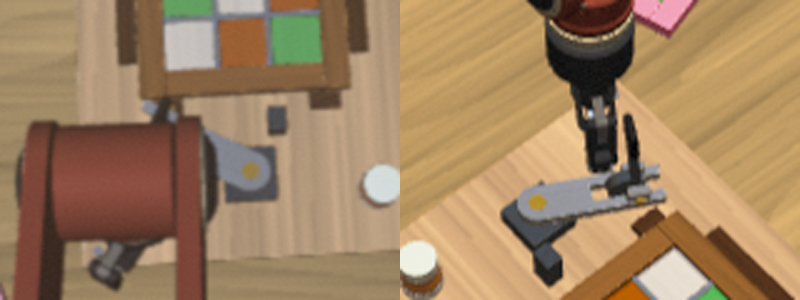

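The finger stands beside the strap on its open side and is clear of the lever. Now I'll swing it.

Request:
{"name": "apply_moves", "arguments": {
  "targets": [
    {"translation":[0,-0.02,0.04],"twist":0,"hand":1},
    {"translation":[-0.037,-0.031,0],"twist":0.5,"hand":1},
    {"translation":[-0.037,-0.031,0],"twist":0.5,"hand":1},
    {"translation":[-0.037,-0.031,0],"twist":0.5,"hand":1},
    {"translation":[-0.037,-0.031,0],"twist":0.5,"hand":1},
    {"translation":[-0.037,-0.031,0],"twist":0.5,"hand":1},
    {"translation":[-0.037,-0.031,0],"twist":0.5,"hand":1},
    {"translation":[-0.037,-0.031,0],"twist":0.5,"hand":1}
  ]
}}

```text
time: 6.95
tool_pos: [0.4341, 0.093, 0.0524]
tool_rot: [0.0, -0.35, 0.937, 0.0]
contact_force: [-0.3, 0.5, 1.0]
gripper_width: 1.001
grasp_force: 0.8
```

```bash
cat >> h.py <<'E'
def rel():
    s=state();p=s['tool_pos'];w,x,y,z=s['tool_rot'];ty=np.arctan2(2*(y*y)-1+2*w*w,2*(x*y-w*z))
    n=np.array([np.cos(ty),np.sin(ty)]);d=np.array(p[:2])-[.4398,-.004]
    print('t',s['time'],'z',round(p[2],4),'phi_tool',round(ty-np.pi/2-.046,3),'r',round(d@[n[1],-n[0]],4),'L',round(d@n,4),'F',np.round(s['contact_force'],1))
E
python3 - <<'E'
from h import *
rel()
for c in('scene','top'):
    grab_frame(c)
    print(c,[(np.round(r['point'],3).tolist(),round(r['score'],2)) for q in('lever','strap') for r in recognise(c,q)[:2]])
E
```

```text
t 6.95 z 0.0524 phi_tool 0.669 r 0.0593 L 0.077 F [-0.3  0.5  1. ]
scene [([0.486, 0.026, 0.052], 0.77)]
top [([0.455, 0.008, 0.054], 0.88), ([0.444, -0.434, 0.004], 0.42)]
```

Request:
{"name": "apply_moves", "arguments": {
  "targets": [
    {"translation":[-0.037,-0.031,-0.02],"twist":0.5,"hand":1},
    {"translation":[-0.037,-0.031,0],"twist":0.5,"hand":1},
    {"translation":[-0.037,-0.031,0],"twist":0.5,"hand":1},
    {"translation":[-0.037,-0.031,0],"twist":0.5,"hand":1},
    {"translation":[-0.037,-0.031,0],"twist":0.5,"hand":1},
    {"translation":[-0.037,-0.031,0],"twist":0.5,"hand":1},
    {"translation":[-0.037,-0.031,0],"twist":0.5,"hand":1},
    {"translation":[-0.037,-0.031,0],"twist":0.5,"hand":1}
  ]
}}

```text
time: 8.05
tool_pos: [0.4712, 0.0871, 0.0536]
tool_rot: [-0.0, -0.157, 0.988, 0.0]
contact_force: [-0.1, 1.3, -0.0]
gripper_width: 1.002
grasp_force: 0.7
```

Run:
```python
from h import *
rel()
a=save('top','t3.png')[180:300,240:400];b=save('scene','s3.png')[160:280,240:400]
cv2.imwrite('pics/crop3.png',np.hstack([cv2.resize(x,None,fx=2.5,fy=2.5,interpolation=cv2.INTER_CUBIC) for x in(a,b)])[:,:,::-1])
```

```text
t 8.05 z 0.0536 phi_tool 0.27 r 0.0582 L 0.0768 F [-0.1  1.3 -0. ]
```

View pics/crop3.png

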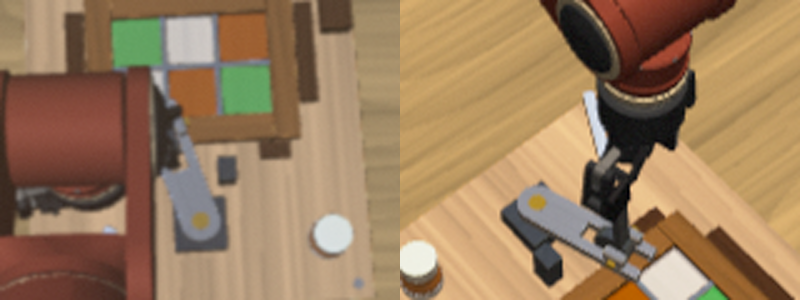

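The strap follows the finger and is now about 0.28 rad open. The lever is still upright and untouched. I'll continue to the stop.

Request:
{"name": "apply_moves", "arguments": {
  "targets": [
    {"translation":[-0.037,-0.031,0],"twist":0.5,"hand":1},
    {"translation":[-0.037,-0.031,0],"twist":0.5,"hand":1},
    {"translation":[-0.037,-0.031,0],"twist":0.5,"hand":1},
    {"translation":[-0.037,-0.031,0],"twist":0.5,"hand":1},
    {"translation":[-0.037,-0.031,0],"twist":0.5,"hand":1},
    {"translation":[-0.015,-0.012,0],"twist":0.2,"hand":1},
    {"translation":[0,-0.01,0],"twist":0,"hand":1},
    {"translation":[0,0,0],"twist":0,"hand":1}
  ]
}}

```text
time: 8.95
tool_pos: [0.4946, 0.0736, 0.054]
tool_rot: [0.0, -0.024, 1.0, -0.0]
contact_force: [0.9, 1.1, -0.4]
gripper_width: 1.001
grasp_force: 0.5
```

Run:
```python
from h import *
rel()
```

```text
t 8.95 z 0.054 phi_tool 0.002 r 0.0585 L 0.0749 F [ 0.9  1.1 -0.4]
```

Force is still about 1 N, so the strap is not at its stop yet. I'll keep pushing in small steps until the force rises.

Request:
{"name": "apply_moves", "arguments": {
  "targets": [
    {"translation":[0,-0.015,0],"twist":0,"hand":1},
    {"translation":[0,-0.015,0],"twist":0,"hand":1},
    {"translation":[0,0,0],"twist":0,"hand":1}
  ]
}}

```text
time: 9.25
tool_pos: [0.4948, 0.0725, 0.0542]
tool_rot: [0.001, -0.024, 1.0, 0.002]
contact_force: [1.5, 9.5, 0.5]
gripper_width: 0.998
grasp_force: 4.9
```

The reaction is 9.5 N and motion has stopped, so the strap is against its block. I'll back off, rise, close the hand, and look.

Request:
{"name": "apply_moves", "arguments": {
  "targets": [
    {"translation":[0,0.1,0],"twist":0,"hand":1},
    {"translation":[0,0.15,0],"twist":0,"hand":1},
    {"translation":[0,0,-0.4],"twist":0,"hand":0},
    {"translation":[0,0,-0.4],"twist":0,"hand":0},
    {"translation":[0,0,-0.4],"twist":0,"hand":0},
    {"translation":[0,0,-0.4],"twist":0,"hand":0},
    {"translation":[-0.35,0,0],"twist":0,"hand":0},
    {"translation":[-0.35,0,0],"twist":0,"hand":0}
  ]
}}

```text
time: 10.05
tool_pos: [0.5649, 0.099, 0.217]
tool_rot: [0.003, -0.024, 1.0, -0.001]
contact_force: [-0.7, 0.4, -0.6]
gripper_width: 0.003
grasp_force: 0.0
```

Request:
{"name": "apply_moves", "arguments": {
  "targets": [
    {"translation":[0,-0.31,0],"twist":0,"hand":0},
    {"translation":[0,-0.31,0],"twist":0,"hand":0},
    {"translation":[0,-0.31,0],"twist":0,"hand":0},
    {"translation":[0,0,0],"twist":0,"hand":0}
  ]
}}

```text
time: 10.45
tool_pos: [0.5676, 0.0031, 0.2133]
tool_rot: [-0.001, -0.022, 1.0, -0.001]
contact_force: [-0.3, 0.5, -0.0]
gripper_width: 0.003
grasp_force: 0.0
```

Run:
```python
from h import *
rel();s=state();print(np.round(s['tool_pos'],4),s['gripper_width'])
a=cv2.resize(save('wrist','w4.png'),(533,400));b=cv2.resize(save('top','t4.png')[180:300,240:320],(267,400))
cv2.imwrite('pics/crop4.png',np.hstack([a,b])[:,:,::-1])
p=np.array([.4398,-.004]);e=np.array([.99894,.046])
for u,z in((0,.056),(90,.06),(90,.155),(115,.05)): print(u,z,proj('wrist',[*(p+u/1e3*e),z])*.8333)
for q in('lever','lever_tip','strap'): print(q,[(np.round(r['point'],3).tolist(),round(r['score'],2)) for r in recognise('wrist',q)[:2]])
```

```text
t 10.45 z 0.2133 phi_tool -0.002 r 0.128 L 0.0015 F [-0.3  0.5 -0. ]
[0.5676 0.0031 0.2133] 0.0029931442157524386
0 0.056 [259.45126069  32.35341026]
90 0.06 [259.9693463  145.04827692]
90 0.155 [257.67708821 168.94738317]
115 0.05 [260.26185629 170.20311861]
lever [([0.524, 0.002, 0.154], 0.9)]
lever_tip [([0.424, 0.086, 0.024], 0.65), ([0.523, -0.0, 0.153], 0.64)]
strap [([0.481, -0.002, 0.056], 0.72), ([0.522, -0.002, 0.146], 0.67)]
```

View pics/crop4.png

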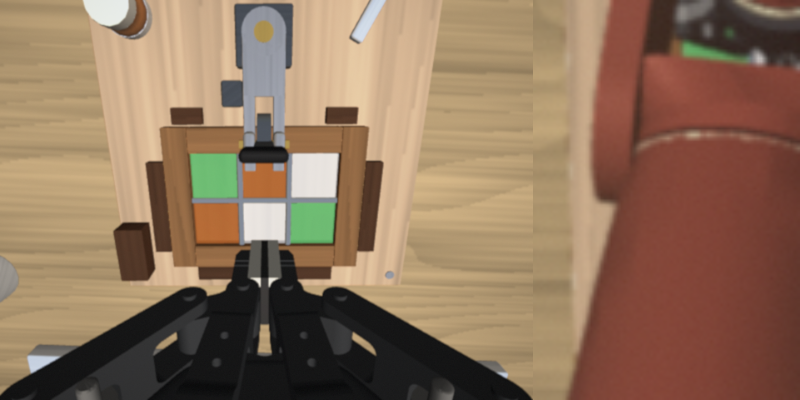

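The strap lies straight over the frame, with its edge at (243,93) against the stop block at (232,93). The paddle stands upright at (263,154), with the closed fingers behind it on the window side. Now I'll push the lever.

Request:
{"name": "apply_moves", "arguments": {
  "targets": [
    {"translation":[0,0,0.267],"twist":0,"hand":0},
    {"translation":[0,0,0.267],"twist":0,"hand":0},
    {"translation":[0.23,0,0],"twist":0,"hand":0},
    {"translation":[0.078,0,0.004],"twist":0,"hand":0},
    {"translation":[0.078,0,0.004],"twist":0,"hand":0},
    {"translation":[0.0755,0,0.019],"twist":0,"hand":0},
    {"translation":[0.0755,0,0.019],"twist":0,"hand":0},
    {"translation":[0,0,0],"twist":0,"hand":0}
  ]
}}

```text
time: 11.5
tool_pos: [0.5136, 0.0034, 0.1562]
tool_rot: [0.0, -0.024, 1.0, -0.0]
contact_force: [0.4, 0.6, -0.5]
gripper_width: 0.001
grasp_force: 0.0
```

Run:
```python
from h import *
rel()
a=cv2.resize(save('wrist','w5.png'),(400,300));b=cv2.resize(save('scene','s5.png')[150:300,240:440],(400,300))
cv2.imwrite('pics/crop5.png',np.hstack([a,b])[:,:,::-1])
```

```text
t 11.5 z 0.1562 phi_tool 0.001 r 0.0741 L 0.0039 F [ 0.4  0.6 -0.5]
```

View pics/crop5.png

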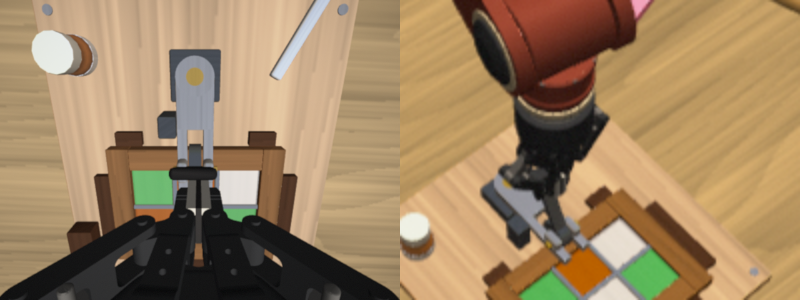

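The paddle is just ahead of the fingers. I'll continue along the arc.

Request:
{"name": "apply_moves", "arguments": {
  "targets": [
    {"translation":[0.07,-0.015,0.034],"twist":0,"hand":0},
    {"translation":[0.07,-0.015,0.034],"twist":0,"hand":0},
    {"translation":[0.0625,0,0.047],"twist":0,"hand":0},
    {"translation":[0.0625,0,0.047],"twist":0,"hand":0},
    {"translation":[0,0,0],"twist":0,"hand":0}
  ]
}}

```text
time: 12.1
tool_pos: [0.4862, -0.0009, 0.1382]
tool_rot: [-0.001, -0.023, 1.0, -0.0]
contact_force: [-0.2, 0.1, -0.4]
gripper_width: -0.003
grasp_force: 0.0
```

Run:
```python
from h import *
rel()
a=cv2.resize(save('wrist','w6.png'),(400,300));b=cv2.resize(save('scene','s6.png')[180:270,260:380],(400,300),interpolation=cv2.INTER_CUBIC)
cv2.imwrite('pics/crop6.png',np.hstack([a,b])[:,:,::-1])
for c in('scene','wrist'): print([(np.round(r['point'],3).tolist(),round(r['score'],2)) for r in recognise(c,'lever_tip')[:2]])
```

```text
t 12.1 z 0.1382 phi_tool 0.001 r 0.0465 L 0.0009 F [-0.2  0.1 -0.4]
[([0.507, -0.008, 0.058], 0.63), ([0.514, -0.001, 0.081], 0.61)]
[([0.469, -0.004, 0.124], 0.76)]
```

View pics/crop6.png

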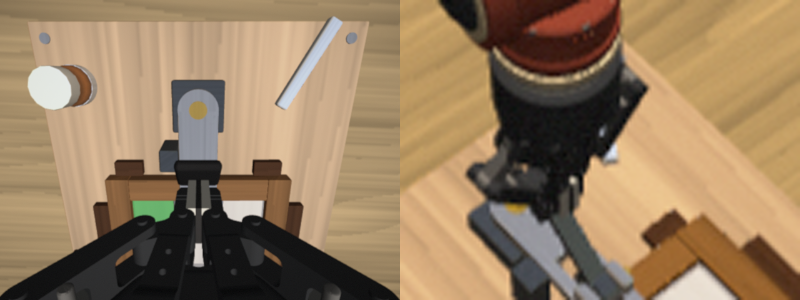

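The lever is folding with the fingers, with its tip now at about z 0.124. I'll continue into the bite region, then check the force.

Request:
{"name": "apply_moves", "arguments": {
  "targets": [
    {"translation":[0.0515,0,0.0585],"twist":0,"hand":0},
    {"translation":[0.0515,0,0.0585],"twist":0,"hand":0},
    {"translation":[0.0385,0,0.0675],"twist":0,"hand":0},
    {"translation":[0.0385,0,0.0675],"twist":0,"hand":0},
    {"translation":[0,0,0],"twist":0,"hand":0}
  ]
}}

```text
time: 12.8
tool_pos: [0.4693, -0.0018, 0.1137]
tool_rot: [-0.0, -0.024, 1.0, -0.0]
contact_force: [0.5, -0.6, 1.7]
gripper_width: -0.002
grasp_force: 0.3
```

Request:
{"name": "apply_moves", "arguments": {
  "targets": [
    {"translation":[0.025,0,0.074],"twist":0,"hand":0},
    {"translation":[0.025,0,0.074],"twist":0,"hand":0},
    {"translation":[0.012,0,0.06],"twist":0,"hand":0},
    {"translation":[0,0,0],"twist":0,"hand":0}
  ]
}}

```text
time: 13.2
tool_pos: [0.4637, -0.002, 0.0937]
tool_rot: [0.0, -0.024, 1.0, -0.0]
contact_force: [-0.6, -1.7, 3.1]
gripper_width: 0.001
grasp_force: 1.4
```

Run:
```python
from h import *
rel()
```

```text
t 13.2 z 0.0937 phi_tool 0.001 r 0.024 L 0.0009 F [-0.6 -1.7  3.1]
```

Request:
{"name": "apply_moves", "arguments": {
  "targets": [
    {"translation":[0,0,0.02],"twist":0,"hand":0},
    {"translation":[0,0,0.02],"twist":0,"hand":0},
    {"translation":[0,0,0],"twist":0,"hand":0}
  ]
}}

```text
time: 13.5
tool_pos: [0.4636, -0.0021, 0.091]
tool_rot: [-0.001, -0.024, 1.0, -0.0]
contact_force: [-5.7, -0.8, 13.8]
gripper_width: 0.0
grasp_force: 6.7
```

Request:
{"name": "apply_moves", "arguments": {
  "targets": [
    {"translation":[0,0,0.02],"twist":0,"hand":0},
    {"translation":[0,0,0],"twist":0,"hand":0}
  ]
}}

```text
time: 13.7
tool_pos: [0.4637, -0.0021, 0.0907]
tool_rot: [-0.002, -0.024, 1.0, -0.0]
contact_force: [-12.3, -0.7, 25.4]
gripper_width: -0.002
grasp_force: 12.0
```

The stop is stiff: 2 mm commanded gave 0.3 mm of motion at 25 N. I'll lift clear and look.

Request:
{"name": "apply_moves", "arguments": {
  "targets": [
    {"translation":[0,0,-0.1],"twist":0,"hand":0},
    {"translation":[0,0,-0.3],"twist":0,"hand":0},
    {"translation":[-0.2,0,-0.4],"twist":0,"hand":0},
    {"translation":[-0.4,0,-0.4],"twist":0,"hand":0},
    {"translation":[-0.4,0,-0.3],"twist":0,"hand":0},
    {"translation":[-0.2,0,0],"twist":0,"hand":0},
    {"translation":[0,0,0],"twist":0,"hand":0}
  ]
}}

```text
time: 14.4
tool_pos: [0.5807, 0.0036, 0.2332]
tool_rot: [0.001, -0.024, 1.0, 0.0]
contact_force: [-0.3, 0.2, -0.4]
gripper_width: -0.003
grasp_force: 0.0
```

Run:
```python
from h import *
rel()
a=cv2.resize(save('wrist','w7.png'),(400,300));b=cv2.resize(save('scene','s7.png')[180:300,250:410],(400,300),interpolation=cv2.INTER_CUBIC)
cv2.imwrite('pics/crop7.png',np.hstack([a,b])[:,:,::-1])
for c in('scene','wrist'): print([(np.round(r['point'],3).tolist(),round(r['score'],2)) for r in recognise(c,'lever_tip')[:2]])
```

```text
t 14.4 z 0.2332 phi_tool 0.002 r 0.1411 L 0.0008 F [-0.3  0.2 -0.4]
[([0.485, -0.001, 0.067], 0.96), ([0.627, -0.429, 0.111], 0.19)]
[([0.472, -0.0, 0.069], 0.64)]
```

View pics/crop7.png

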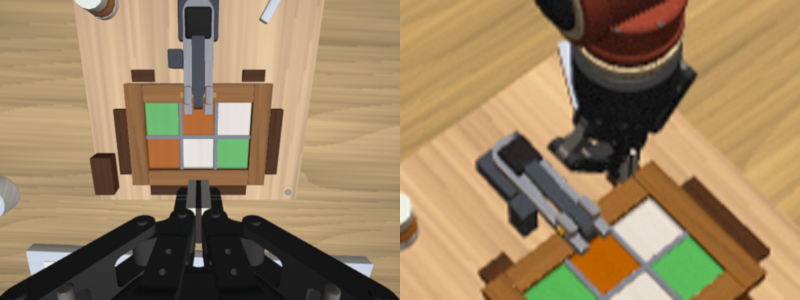

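The lever lies flat back along the strap, and the strap is against its stop block. The window and bystanders are in place, and the robot is clear, so I'll hand in.

```bash
python3 -c "
from plant import *
print(job_done())"
```

```text
the job is handed in; nothing more can be done
None
```

The window is clamped: I swung the strap against its stop block first, then pushed the cam lever fully down to its stop, and handed the job in at about 14.5 s with the robot clear of everything.

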